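# Fold the tube carrier's flap over and tuck it under the lip

### The job

Close the grey tube carrier: fold its standing white flap over onto the tubes, then, while it is pressed down, push it forward towards the metal lip (the thumb ridge across it is there to push on) until the tongue is tucked fully home beneath the lip and the flap stays shut by itself. Do it by gently pushing and pressing with the fingertips only: do not grip the flap, do not lift or shift the carrier, and leave everything else where it stands.

Things in the scene. Friction and masses are not known exactly. Their poses are not given: they have to be found in the camera images.
- carrier: grey open tray of 160 (x) x 112 (y) x 45 mm, 2.5 kg, loose on the desk on rubber feet, holding four sample tubes that are fixed in it. Origin on the desk, z up; its -x side is the front, with the metal lip, its +x side the rear, with the flap's hinge. x runs from -84 mm (front face) to +76 mm (rear face). The highest fixed parts are the lip and, beside the hinge, the slotted ears (tops about 56 mm and 54 mm above the desk; ears at y +-50 mm, x 32 to 72 mm)
- flap (a joint): hinge angle of the flap about the carrier's +y direction, rad: 0 lying flat over the tubes, 1.57 standing upright, stop at 1.75 (leaning to the rear). Starts between 1.3 and 1.65. A soft spring always swings it back up towards about 1.5 unless it is held: about 0.07 N m when flat, so some 1 N near the ridge keeps it down
- flap_slide (a joint): how far the flap's hinge pin has run forward (towards the carrier's -x) in the slots of its ears, m: 0 fully back, 0.015 fully forward. It starts at 0 to 2 mm and resists with about 3 N of friction. Fully back, the tongue folds down clear of the lip; too far forward, it lands on top of the lip and the flap must first be drawn back. Flat and at 0.011 to 0.015 the tongue is tucked under the lip
- flap_hinge (a point): middle of the flap's hinge pin, 46 mm above the desk (at carrier x +56 mm when fully back). Axes as the flap's: with the flap flat they are the carrier's; x points from the tongue to the hinge, z out of the flap's outer face (up when flat, to the carrier's rear when it stands upright)
- flap_edge (a point): middle of the front edge of the flap's tongue, 116 mm from the hinge pin, at mid thickness. The flap is a stiff white plate 4 mm thick, 84 mm wide up to 100 mm from the hinge, then a tongue 56 mm wide. With the flap flat and back, the edge is 4 mm short of the lip's mouth
- ridge (a point): foot of the hinge-side wall of the thumb ridge on the flap's outer face, at mid width, 78.5 mm from the hinge pin. The ridge is 56 mm long (across), 5 mm thick and stands 8 mm off the face. With the flap flat, the face there is 48 mm above the desk and the wall looks to the carrier's +x: a fingertip set on the face behind it pushes it forward, to -x
- lip_mouth (a point): middle of the lower edge of the lip's turned-up mouth, 55 mm above the desk, at carrier x -64 mm; axes as the carrier's. The lip is a metal strip 76 mm wide that overhangs the front wall from x -84 to -64 mm; the gap beneath its flat part (x -84 to -70 mm) is 52 - 48 = 4 mm above a flat flap, and the mouth widens it to 7 mm
- carton: light white cardboard carton 68x105x92 mm standing beside the work; origin at the centre of its underside (bystander)
- label_roll: roll of white labels lying flat, 72 mm across, 30 mm high; origin at the centre of its underside (bystander)
- pump_bottle: teal pump bottle, 78x61x213 mm, standing; origin at the centre of its underside (bystander)

How it is judged:
On the way, in this order (a step that is already met when the one before it is completed fails the run):
1. the flap is folded over (within 0.25 rad of flat) (value of joint flap below 0.25 rad), for 0.05 s.
2. its tongue is tucked beneath the lip (x of flap_edge in the frame of lip_mouth below -0.006 m and z of flap_edge in the frame of lip_mouth below -0.003 m), for 0.2 s.
At the end, for the whole second after the job is handed in: The flap lies shut (within 0.09 rad of flat), its edge at least 6 mm past the lip's mouth and below it (slide over 10 mm), held by the lip alone, at rest; the carrier stands level within 15 mm of where it was (all of step 2 and value of joint flap below 0.09 rad and value of joint flap_slide above 0.01 m and velocity of joint flap between -0.05 and 0.05 rad/s and linear speed of carrier below 0.01 m/s and height (world z) of carrier below 0.005 m and angle between carrier's own z axis and vertical below 0.05 rad and distance of carrier from where it was at the start of the episode below 0.015 m); the robot touches nothing.
It fails at once if the carrier is lifted or tipped (height (world z) of carrier above 0.01 m or angle between carrier's own z axis and vertical above 0.12 rad).
It fails at once if the carrier is shifted by more than 15 mm (distance of carrier from where it was at the start of the episode above 0.015 m).
It fails at once if the flap is gripped or forced (over 35 N from the fingers) (contact force between the fingers and flap above 35 N).
It fails at once if a bystander is moved by more than 30 mm (distance of any of carton, label_roll, pump_bottle from where it was at the start of the episode above 0.03 m).
It also fails if it takes over 40 s, if anything falls off the work surface, if the arm or the gripper's body presses on something with over 40 N, if the wrist force passes 120 N, or if a joint passes its speed limit or range.

### The arm

A 7-joint arm with a two-finger parallel gripper is mounted at the origin on the work surface; the furniture and walls round the work are solid. World frame = base frame: x ahead of the robot, y to its left, z up, the work surface at z = 0. Lengths are in m, angles in rad, forces in N, time in s.
With the tool pointing down it reaches from about 0.425 to 0.95 m from the base axis. Payload 4.7 kg.
Tool frame: the origin (TCP) lies on the centre line of the jaws, within the pads' length; the fingertips stand robot.nose_length ahead of it and the grasp point (between the pads) lies 8 mm behind it (robot.nose_length is the distance from the TCP to the fingertips, in m); z points along the fingers, x is the direction in which the jaws open and shut, and the axes are right-handed (so a half turn about z gives the same grasp; the last joint's range is limited). The gripper opens to 85 mm and grips with 20 to 120 N. Pads are 22 mm wide; open, the fingers measure 114 mm over their backs; the gripper's body (76 mm by 85 mm) begins 54 mm behind the grasp point. The pads swing forward as they close: fully open they stand 13 mm farther back than shut.
Start: joints at [-1.323, 0.469, -0.049, 1.532, 0.024, 1.141, -0.082], TCP at [0.184, 0.649, 0.242] pointing down, gripper open.
Joint ranges: [-2.59, 2.59], [-0.33, 1.99], [-1.39, 1.29], [0.1, 2.45], [-1.04, 4.18], [0.21, 1.99], [-2.66, 2.66]. Speed limits (rad/s): [2.57, 2.57, 3.14, 3.14, 3.14, 3.14, 3.14].

### API

Orientations are given as [roll, pitch, yaw] about the fixed x, y, z axes, in that order (R = Rz(yaw) Ry(pitch) Rx(roll)).
In Python, from plant import robot gives the robot as it stands. Calls block until the motion is done:
- robot.goto(position, orientation): joint-space move of the TCP to a pose.
- robot.move_straight(position, vel=0.15, attitude=None, contact_N=None): straight line of the TCP; attitude=None keeps the orientation; vel is the mean speed in m/s. With contact_N (N) it stops when the force on the tool has changed by that much, and returns True; else False.
- robot.move_joints(angles): joint-space move.
- robot.grip(opening, strength=None): opening from 0.0 (shut) to 1.0 (fully open); strength is the grip in N (None keeps the last); returns when the fingers have stopped.
- robot.sleep(seconds).
- robot.inverse_kinematics(position, orientation): joint angles nearest the present ones, or None.
- robot.sense(): the state.
- robot.grab_frame(name): name is "side" or "top" or "wrist"; returns a dict with "image" (420x560x3 uint8, red, green, blue), "range_z" (420x560 float32, m along the optical axis (not along the pixel's ray), 0 where there is no reading), "fx", "fy", "cx", "cy" (pixels), "R" (3x3) and "t" (3): a world point X has camera coordinates R X + t. Camera axes: x right, y down, z forward; pixel columns grow to the right and rows downward; lengths in m; the calibration is good to about 2 mm. A picture is of the moment at which its call begins.
A pose or a line that the arm cannot do raises robot.IKError and nothing moves.
- robot.close_job(): hands the job in, once; it reports no verdict.
The state is a dict: "t": time; "joint_pos": joint angles; "joint_velocities": joint speeds; "effort": joint torques, N m; "tcp_pos": TCP position; "tcp_rot": TCP orientation; "wrist_force": force on the tool from outside, world axes, zero at the start; "torque": the same for the moment, N m; "opening": opening from 0.0 (shut) to 1.0 (fully open).
Only numpy, scipy, OpenCV 4.12 (cv2) and the standard library are available. Lean on these libraries where they do the work, as an engineer would, in place of code of your own. Each camera call takes 0.05 s, during which the arm holds its last target. There are 200 camera calls.

## Working session

There is one attempt and no reset: what is moved stays moved. The work goes in short steps, each a Python script; the robot and the scene stay as the last script left them, time stands still between calls to the robot, and variables do not carry over. Pictures are saved under pics/ and viewed, about 8 in all and at most 12, crops included, and the job is handed in when it is done.

```bash
mkdir -p pics; ls; python3 - <<'E'
from plant import robot
import cv2,numpy as np
ims=[]
for n in("top","side"):
    f=robot.grab_frame(n); np.savez(n+"0.npz",**f); ims.append(f["image"]); print(n,f["fx"],f["cx"],f["cy"],f["R"].round(3).tolist(),f["t"].round(3))
    cv2.imwrite(f"pics/{n}0.png",cv2.resize(f["image"][:,:,::-1],(784,588)))
print(robot.nose_length,robot.sense())
E
```

```text
pics
top 436.23855636543277 280.8803405055917 208.25163482007304 [[-0.01, -0.999, 0.035], [-0.996, 0.007, -0.089], [0.089, -0.036, -0.995]] [-0.143  0.5    0.906]
side 471.7153397547936 283.7739236391501 220.7209467056189 [[-0.994, -0.109, -0.007], [-0.068, 0.667, -0.742], [0.086, -0.737, -0.671]] [0.501 0.167 0.812]
0.011 {'t': 0.1, 'joint_pos': array([-1.32293375,  0.46933889, -0.04857938,  1.53357122,  0.02408517,
        1.14098935, -0.08231628]), 'joint_velocities': array([ 0.00110812,  0.00021084,  0.00103325, -0.00403566, -0.00033299,
       -0.00139866,  0.00154546]), 'effort': array([ 6.89803455e-04, -5.11518288e+01, -4.69376624e-02, -2.38390088e+01,
        1.07875696e-02,  4.47777333e-03, -3.72952949e-07]), 'tcp_pos': array([0.1842929 , 0.64883338, 0.24138243]), 'tcp_rot': array([3.14153951e+00, 1.72114045e-03, 1.29402629e+00]), 'wrist_force': array([-0.28299878,  0.0089187 , -0.20024736]), 'torque': array([-0.0012486 ,  0.04961965,  0.04357304]), 'opening': 0.9978527963441979}
```

View pics/top0.png

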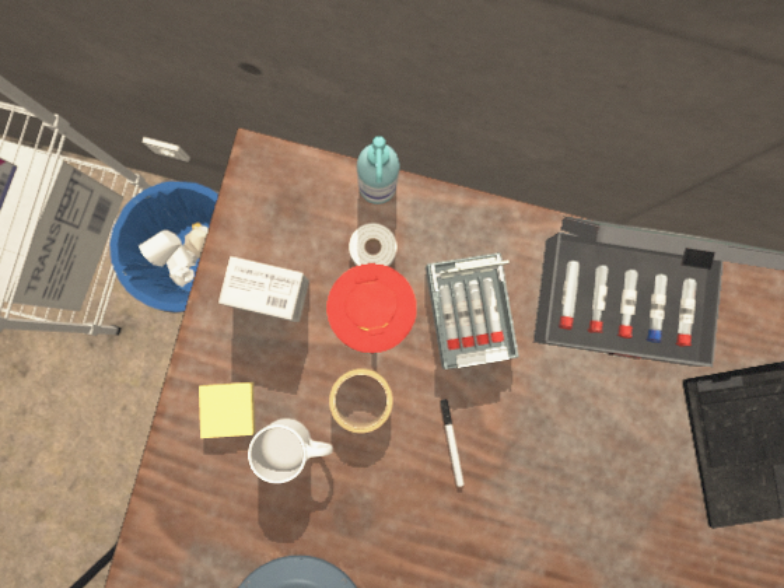

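View pics/side0.png

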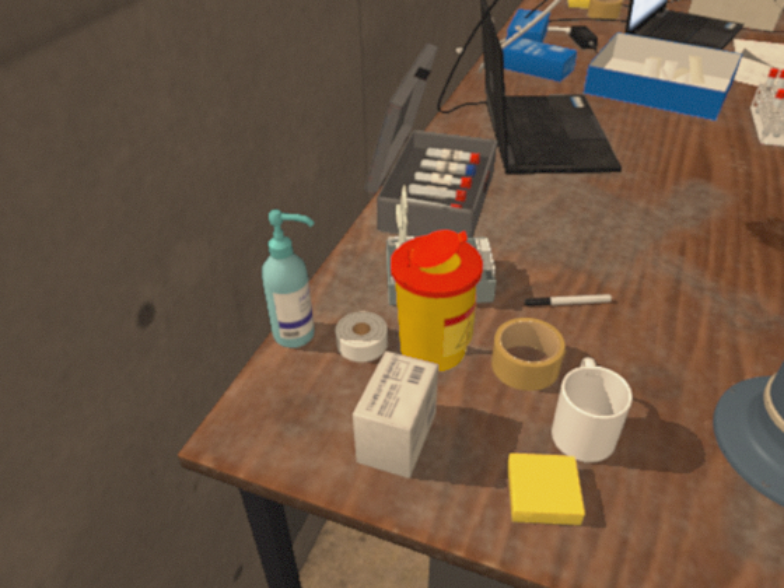

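The top view shows the carrier at about (472,310) of the 1.4x picture. The standing flap is its far edge (row 267), the lip its near edge (row 358), and the red bin is close on its left. The side view shows the carrier partly hidden behind the bin.

```bash
cat > h.py <<'E'
import numpy as np,cv2
def world(f):
    v,u=np.mgrid[:420,:560]; z=f["range_z"]
    P=np.stack([(u-f["cx"])/f["fx"]*z,(v-f["cy"])/f["fy"]*z,z],-1)
    W=(P-f["t"])@f["R"]; W[z==0]=np.nan
    return W
E
python3 - <<'E'
from h import *
f=np.load("top0.npz"); W=world(f)
sub=W[178:268,302:376].reshape(-1,3)
for lo,hi in((0.03,0.05),(0.05,0.062),(0.03,0.062),(0.08,0.2)):
    m=(sub[:,2]>lo)&(sub[:,2]<hi); p=sub[m]
    r=cv2.minAreaRect((p[:,:2]*1000).astype(np.float32)); print(lo,hi,m.sum(),r,cv2.boxPoints(r).round(0).tolist(),p[:,2].max(),np.median(p,0).round(3))
for n,(u,v) in dict(bin=(265,220),roll=(258,175),roll_l=(250,175),carton=(186,205),pump=(270,120),desk=(350,290),desk2=(300,300)).items(): print(n,W[v,u].round(3))
m=(W[...,2]>0.03)&(np.abs(np.indices((420,560))[1]-330)<120)
b=W[188:252,230:300].reshape(-1,3); b=b[b[:,2]>.1]; print("bin",b.min(0),b.max(0))
c=cv2.resize(f["image"][170:275,295:385,::-1],None,fx=5.5,fy=5.5,interpolation=cv2.INTER_CUBIC); cv2.imwrite("pics/c1.png",c)
zz=np.nan_to_num(W[170:275,295:385,2]); print((zz[8::6,3::6]*1000).round().astype(int))
s=np.load("side0.npz"); Ws=world(s); p=Ws[130:220,270:360].reshape(-1,3);p=p[(p[:,2]>.07)&(p[:,1]<b[:,1].min()-.01)]
print(len(p)); 
if len(p):print(p.min(0),p.max(0)); 
E
```

```text
0.03 0.05 677 ((467.7705383300781, -264.205078125), (161.3829803466797, 112.51789093017578), 8.542299270629883) [[380.0, -221.0], [396.0, -332.0], [556.0, -308.0], [539.0, -197.0]] 0.04993711606633285 [ 0.477 -0.259  0.043]
0.05 0.062 468 ((466.2731018066406, -264.35784912109375), (155.49461364746094, 103.8196029663086), 8.21369743347168) [[382.0, -224.0], [397.0, -327.0], [551.0, -305.0], [536.0, -202.0]] 0.06177028034783055 [ 0.403 -0.271  0.055]
0.03 0.062 1145 ((467.7705383300781, -264.205078125), (161.3829803466797, 112.51789093017578), 8.542299270629883) [[380.0, -221.0], [396.0, -332.0], [556.0, -308.0], [539.0, -197.0]] 0.06177028034783055 [ 0.443 -0.267  0.047]
0.08 0.2 267 ((525.1142578125, -254.5050811767578), (13.916902542114258, 82.14117431640625), 9.309155464172363) [[512.0, -215.0], [525.0, -296.0], [539.0, -294.0], [525.0, -213.0]] 0.16632360714091088 [ 0.523 -0.253  0.132]
bin [ 0.464 -0.114  0.187]
roll [ 0.57  -0.099  0.031]
roll_l [ 0.57  -0.082  0.031]
carton [0.5   0.041 0.092]
pump [ 0.635 -0.124  0.213]
desk [ 0.322 -0.297 -0.001]
desk2 [ 0.303 -0.188  0.002]

[... 531 characters left out ...]
 45  26  26  29  19  26  24  28  10  -2   1  -1   1]
 [  1   1  32   9  31  25  24  26  22  29   9  46   0   4   1]
 [  1   2   8   9  29  22  24  27   9  25  10  43   0  -2   7]
 [  2   0  -1  10  25  27  28  23  26  26  23  34   3  -2  15]
 [  2  -1   0  11  26  24  30  20  30  24   9  25  -2   2  21]
 [ -1   0  -1  47  12   9   8   8  55  60  55  16   1   0  -1]
 [ -1   1   0  45   8  57  55  56  56  57  55   1   0   1   1]
 [  2   0  -1  32  47  55   2   1   0   0   1  -1  -2   0   1]
 [  1  -1   1   2   0   0   2   2   1   1   3   3   1   2   0]
 [  1   2   2   1   1   2  -2   1   1   0   0   0   3  -2   2]]
364
[ 0.40760486 -0.45720699  0.07003064] [ 0.58252336 -0.21407268  0.16466378]
```

View pics/c1.png

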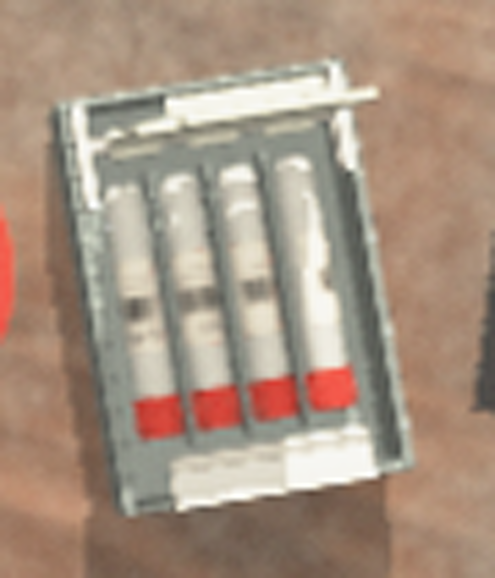

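Carrier origin is about (0.472, -0.264), yaw 8.5°, with its front facing the robot and the flap nearly upright (top edge near 0.16 m). Next I plan the arc and check its reach. I also check whether there is a wall behind.

```bash
cat >> h.py <<'E'
from scipy.spatial.transform import Rotation as Ro
YAW=np.radians(8.5); O=np.array([.4717,-.2636,0]); Rc=Ro.from_euler('z',YAW).as_matrix()
H=.011   # half finger width along carrier x
def pose(corner,a,nose,centre=False):
    """TCP pose with the fingertip's front (-x) corner at corner (carrier frame), tool tilted a towards -x"""
    z=np.array([-np.sin(a),0,-np.cos(a)]); x=np.array([0,-1.,0]); y=np.cross(z,x)
    front=np.array([-np.cos(a),0,np.sin(a)])
    p=np.array(corner)-H*front-nose*z
    R=Rc@np.column_stack([x,y,z])
    return O+Rc@p, Ro.from_matrix(R).as_euler('xyz')
def arc(th,d=.068,gap=0.,y=-.003):
    return np.array([.056,y,.046])+d*np.array([-np.cos(th),0,np.sin(th)])+(.002+gap)*np.array([np.sin(th),0,np.cos(th)])
TH=np.radians([84,72,60,48,36,24,12,3]); AL=np.minimum(np.radians(28),TH*.8)
E
python3 - <<'E'
from h import *
from plant import robot
W=world(np.load("top0.npz"))
for uv in((270,60),(350,90),(350,150),(400,50),(330,140)): print(uv,W[uv[1],uv[0]].round(3))
robot.grip(0.0,20); n=robot.nose_length; s=robot.sense(); print(n,s["t"],s["tcp_pos"])
for nm,c,a in [("hi",(.095,-.003,.26),AL[0]),("pre",arc(TH[0],gap=.03),AL[0])]+[(f"{np.degrees(t):.0f}",arc(t),a) for t,a in zip(TH,AL)]+[("end",(-.0425,-.003,.048),0)]:
    P=pose(c,a,n); q=robot.inverse_kinematics(*P); print(nm,P[0].round(3),P[1].round(2),None if q is None else np.round(q,2))
E
```

```text
(270, 60) [ 0.732 -0.124  0.238]
(350, 90) [ 0.694 -0.267  0.198]
(350, 150) [ 0.63  -0.304 -0.   ]
(400, 50) [ 0.685 -0.301  0.379]
(330, 140) [ 0.653 -0.26   0.   ]
0.011 0.8667 [0.1843924  0.64931046 0.24235225]
hi [ 0.581 -0.25   0.265] [ 2.65  0.   -1.42] [-0.31  0.83  1.09  1.37 -0.35  1.67 -0.67]
pre [ 0.567 -0.252  0.122] [ 2.65  0.   -1.42] [-0.27  0.92  0.95  1.53 -0.39  1.42 -0.7 ]
84 [ 0.537 -0.257  0.118] [ 2.65  0.   -1.42] [-0.3   0.91  0.99  1.6  -0.4   1.37 -0.65]
72 [ 0.523 -0.259  0.116] [ 2.65  0.   -1.42] [-0.31  0.9   1.01  1.64 -0.4   1.35 -0.63]
60 [ 0.51  -0.261  0.11 ] [ 2.65  0.   -1.42] [-0.32  0.9   1.02  1.67 -0.41  1.33 -0.61]
48 [ 0.499 -0.263  0.102] [ 2.65  0.   -1.42] [-0.32  0.91  1.02  1.7  -0.42  1.3  -0.6 ]
36 [ 0.489 -0.264  0.092] [ 2.65  0.   -1.42] [-0.32  0.91  1.02  1.73 -0.43  1.28 -0.58]
24 [ 0.481 -0.265  0.082] [ 2.81  0.   -1.42] [-0.35  0.89  1.11  1.84 -0.59  1.16 -0.44]
12 [ 0.475 -0.266  0.071] [ 2.97 -0.   -1.42] [-0.22  0.69  0.86  1.94 -0.51  0.92 -0.52]
3 [ 0.472 -0.267  0.062] [ 3.1   0.   -1.42] [-0.23  0.68  0.91  2.02 -0.7   0.83 -0.33]
end [ 0.441 -0.271  0.059] [ 3.14  0.   -1.42] [-0.2   0.64  0.91  2.1  -0.75  0.77 -0.23]
```

There is a solid wall behind at x ≈ 0.69, so I keep the tool nearly vertical. I also retract before swinging the base, so the elbow stays neutral.

```bash
cat >> h.py <<'E'
D=.070; AL=np.minimum(np.radians(8),TH*.5)
E
python3 - <<'E'
from h import *
from plant import robot
robot.move_straight([.15,.50,.37],vel=.25)
q=np.array(robot.sense()["joint_pos"]); q[0]+=1.294+.45; robot.move_joints(q)
s=robot.sense(); print(s["t"],s["tcp_pos"].round(3),s["joint_pos"].round(2)); n=.011
for nm,c,a in [("hi",(.083,-.003,.26),AL[0]),("pre",arc(TH[0],D,gap=.022),AL[0])]+[(f"{np.degrees(t):.0f}",arc(t,D),a) for t,a in zip(TH,AL)]+[("end",(-.0425,-.003,.048),0)]:
    P=pose(c,a,n); q=robot.inverse_kinematics(*P); print(nm,P[0].round(3),P[1].round(2),None if q is None else np.round(q,2))
E
```

```text
4.6333 [ 0.467 -0.233  0.369] [ 0.44  0.13 -0.06  1.71  0.01  1.31 -0.07]
hi [ 0.567 -0.252  0.269] [ 3.    0.   -1.42] [ 0.3   0.42  0.02  1.56  0.06  1.29 -1.11]
pre [ 0.556 -0.254  0.127] [ 3.    0.   -1.42] [ 0.31  0.54  0.03  1.72  0.06  1.01 -1.12]
84 [ 0.535 -0.257  0.125] [ 3.    0.   -1.42] [ 0.32  0.51  0.03  1.77  0.06  0.99 -1.11]
72 [ 0.52  -0.259  0.123] [ 3.    0.   -1.42] [ 0.33  0.5   0.03  1.8   0.06  0.97 -1.1 ]
60 [ 0.507 -0.261  0.117] [ 3.    0.   -1.42] [ 0.34  0.49  0.04  1.83  0.06  0.94 -1.09]
48 [ 0.495 -0.263  0.109] [ 3.    0.   -1.42] [ 0.35  0.49  0.04  1.86  0.07  0.92 -1.08]
36 [ 0.485 -0.265  0.098] [ 3.    0.   -1.42] [ 0.35  0.49  0.04  1.89  0.07  0.89 -1.08]
24 [ 0.477 -0.266  0.086] [ 3.    0.   -1.42] [ 0.36  0.5   0.04  1.91  0.07  0.85 -1.07]
12 [ 0.472 -0.267  0.072] [ 3.04  0.   -1.42] [ 0.37  0.5   0.04  1.95  0.05  0.78 -1.05]
3 [ 0.47  -0.267  0.062] [ 3.12  0.   -1.42] [ 0.4   0.49  0.04  2.   -0.    0.68 -0.98]
end [ 0.441 -0.271  0.059] [ 3.14  0.   -1.42] [ 0.44  0.46  0.04  2.07 -0.03  0.62 -0.92]
```

```bash
python3 - <<'E'
from h import *
from plant import robot
n=.011
robot.goto(*pose((.083,-.003,.26),AL[0],n))
p,o=pose(arc(TH[0],D,gap=.022),AL[0],n)
hit=robot.move_straight(p,vel=.12,contact_N=5); s=robot.sense(); f0=s["wrist_force"]; print(hit,s["t"],s["tcp_pos"].round(4),p.round(4),f0.round(1))
if not hit:
  for t,a in list(zip(TH,AL))[:3]:
    p,o=pose(arc(t,D),a,n); hit=robot.move_straight(p,vel=.06,attitude=o,contact_N=8); s=robot.sense(); print(np.degrees(t).round(),hit,s["t"],(s["tcp_pos"]-p).round(4),(s["wrist_force"]-f0).round(2))
    if hit: break
f=robot.grab_frame("side"); np.savez("s1.npz",**f); g=robot.grab_frame("top"); np.savez("t1.npz",**g)
a=cv2.resize(f["image"][90:240,240:390],(450,450),interpolation=cv2.INTER_CUBIC)[...,::-1]
b=cv2.resize(g["image"][160:280,290:380],(338,450),interpolation=cv2.INTER_CUBIC)[...,::-1]
cv2.imwrite("pics/d1.png",np.hstack([a,b]))
E
```

```text
False 6.9417 [ 0.5568 -0.2542  0.1283] [ 0.5562 -0.254   0.1275] [ 0.4 -0.3 -0.6]
84.0 False 7.4583 [-0.0003 -0.0002  0.0002] [-0.81  1.03  1.11]
72.0 False 7.85 [-0.0005 -0.0002 -0.0001] [-1.14  1.49  1.26]
60.0 False 8.2417 [-0.0006 -0.0001 -0.0002] [-1.17 -0.15  0.64]
```

View pics/d1.png

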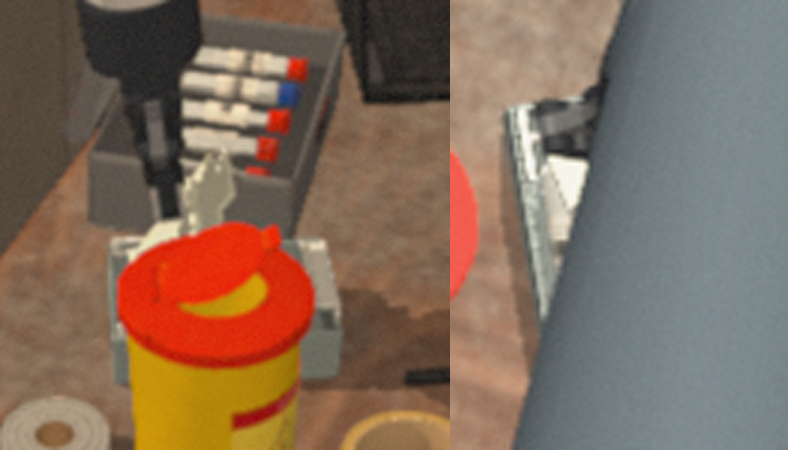

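The left half (side view) shows the fingers behind the flap, which now leans forward at around (205,200). In the right half (top view) the arm hides the carrier. The contact force is about 1–2 N. I continue the arc.

```bash
python3 - <<'E'
from h import *
from plant import robot
n=.011
f0=np.array([.4,-.3,-.6])
for t,a in list(zip(TH,AL))[3:]:
    p,o=pose(arc(t,D),a,n); hit=robot.move_straight(p,vel=.06,attitude=o,contact_N=8); s=robot.sense(); print(np.degrees(t).round(),hit,s["t"],(s["tcp_pos"]-p).round(4),(s["wrist_force"]-f0).round(2))
    if hit: break
f=robot.grab_frame("side"); np.savez("s2.npz",**f); w=robot.grab_frame("wrist"); np.savez("w2.npz",**w)
a=cv2.resize(f["image"][110:230,250:370],(420,420),interpolation=cv2.INTER_CUBIC)[...,::-1]
b=cv2.resize(w["image"],(373,280))[...,::-1]; b=cv2.copyMakeBorder(b,0,140,0,0,cv2.BORDER_CONSTANT)
cv2.imwrite("pics/d2.png",np.hstack([a,b]))
E
```

```text
48.0 False 8.7333 [-0.0007 -0.0001 -0.0003] [0.22 0.13 0.39]
36.0 False 9.125 [-0.0007  0.     -0.0004] [-0.75 -0.52  0.68]
24.0 False 9.5167 [-0.0007  0.0001 -0.0005] [-0.02  0.    0.55]
12.0 False 9.9083 [-0.0002 -0.0001  0.0001] [-1.57  0.21  1.46]
3.0 False 10.2333 [-0.0002 -0.0002  0.0003] [-0.59  0.5   0.95]
```

View pics/d2.png

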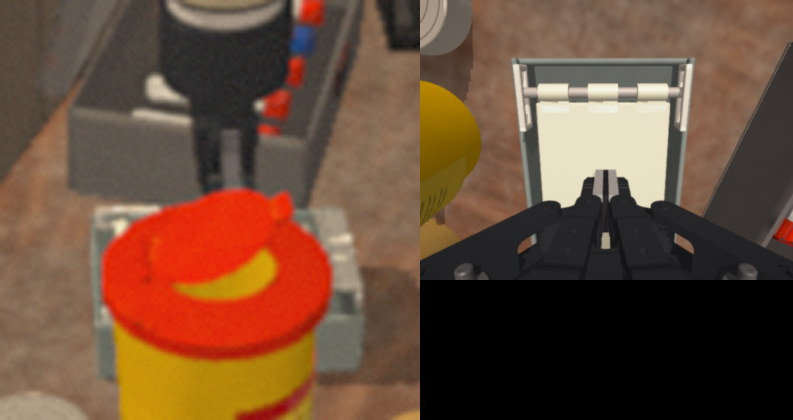

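The flap lies nearly flat under the fingers. The wrist view shows the pin (row 92) about 40% along the ears, so it is still fully back. Now I press down, then push forward.

```bash
python3 - <<'E'
from h import *
from plant import robot
n=.011; f0=np.array([.4,-.3,-.6])
def rep(k,hit):
    s=robot.sense(); print(k,hit,round(s["t"],2),"carrier tcp",(Rc.T@(s["tcp_pos"]-O)).round(4),"F",(Rc.T@(s["wrist_force"]-f0)).round(2)); return s
p,o=pose(arc(0,D),0,n)
rep("flat",robot.move_straight(p+[0,0,.001],vel=.03,attitude=o,contact_N=8))
s=rep("press",robot.move_straight(p-[0,0,.006],vel=.012,contact_N=5))
p=s["tcp_pos"]
for i in range(10):
    p=p-Rc[:,0]*.003
    hit=robot.move_straight(p,vel=.015,contact_N=9); s=rep(i,hit)
    F=Rc.T@(s["wrist_force"]-f0)
    if F[0]>9 or F[2]>18 or F[2]<-3: break
w=robot.grab_frame("wrist"); cv2.imwrite("pics/w3.png",w["image"][...,::-1])
E
```

```text
flat False 10.58 carrier tcp [-0.0027 -0.003   0.0602] F [-0.63 -0.09  0.48]
press True 10.92 carrier tcp [-0.0028 -0.0032  0.0584] F [-1.49  1.47  7.31]
0 False 11.22 carrier tcp [-0.0051 -0.0033  0.0587] F [0.73 0.02 4.26]
1 False 11.57 carrier tcp [-0.0085 -0.0033  0.0587] F [0.74 0.38 4.13]
2 False 11.93 carrier tcp [-0.0119 -0.0033  0.0586] F [ 1.75 -0.12  4.66]
3 False 12.28 carrier tcp [-0.015  -0.0032  0.0585] F [1.18 0.26 5.75]
4 False 12.62 carrier tcp [-0.0181 -0.0032  0.0585] F [ 2.   -0.63  5.46]
5 False 12.97 carrier tcp [-0.0212 -0.0032  0.0585] F [ 1.82 -0.05  7.29]
6 False 13.32 carrier tcp [-0.0243 -0.0032  0.0585] F [ 1.35 -0.02  6.14]
7 False 13.68 carrier tcp [-0.0259 -0.0032  0.0586] F [ 5.18 -0.94  4.4 ]
8 False 14.03 carrier tcp [-0.026  -0.0032  0.059 ] F [ 9.71 -0.92  2.11]
```

View pics/w3.png

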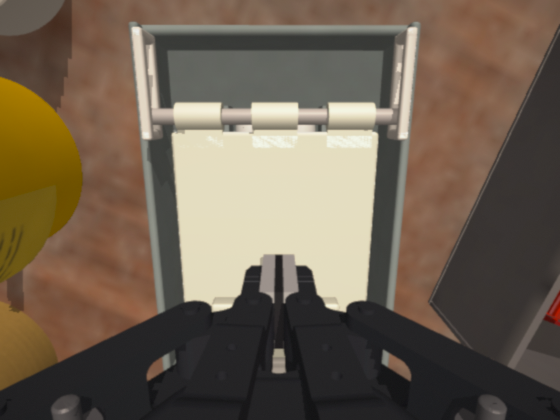

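The push stalled at about 9.7 N. The wrist view shows the pin (row 115) at the front end of the slots, roughly full 15 mm travel. Now I lift off and check that it stays shut.

```bash
python3 - <<'E'
from h import *
from plant import robot
s=robot.sense(); p=s["tcp_pos"]
robot.move_straight(p+Rc[:,0]*.0004,vel=.01)
p=p+[0,0,.02]; robot.move_straight(p,vel=.04)
robot.move_straight(p+[0,0,.25],vel=.15)
q=np.array(robot.sense()["joint_pos"]); q[0]-=1.2; robot.move_joints(q)
g=robot.grab_frame("top"); W=world(g); print(robot.sense()["t"],robot.sense()["wrist_force"].round(2))
sub=W[178:268,302:376].reshape(-1,3)
m=(sub[:,2]>.03)&(sub[:,2]<.062); r=cv2.minAreaRect((sub[m,:2]*1000).astype(np.float32)); print(r, "max z",sub[:,2].max())
C=(sub-O)@Rc
for x in (-.075,-.067,-.05,-.01,.01,.025):
    k=(abs(C[:,0]-x)<.004)&(abs(C[:,1])<.02); print(x,k.sum(),np.median(C[k,2]).round(4))
c=cv2.resize(g["image"][170:275,295:385,::-1],None,fx=5.5,fy=5.5,interpolation=cv2.INTER_CUBIC); cv2.imwrite("pics/c4.png",c)
E
```

```text
19.275 [-0.62  0.39  0.11]
((467.9771728515625, -264.2720642089844), (161.52932739257812, 113.10955047607422), 8.481148719787598) max z nan
-0.075 75 0.0557
-0.067 77 0.056
-0.05 76 0.0521
-0.01 74 0.0503
0.01 72 0.0498
0.025 73 0.0491
```

View pics/c4.png

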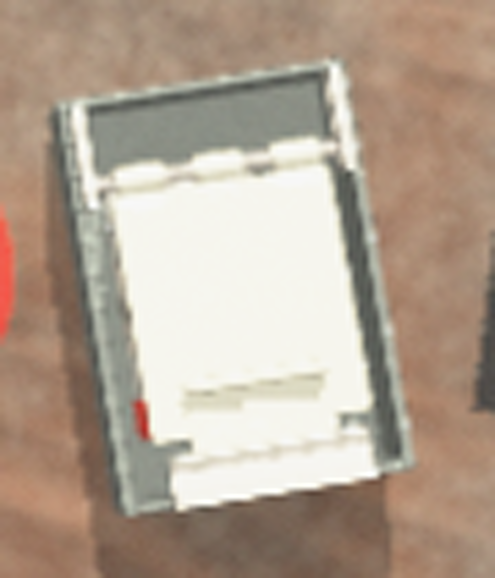

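The flap stays shut with the arm clear. Its tongue sits under the lip (row ~460), it slopes about 0.04 rad, and the carrier is within 0.3 mm of where it was. Handing in.

```bash
python3 -c "
from plant import robot
robot.close_job(); print(robot.sense()['t'])"
```

```text
the job is handed in; nothing more can be done
the job is handed in; nothing more can be done
```

The flap is shut with its tongue under the lip, and I handed the job in after about 19.3 s; no verdict was reported.

With the fingers closed, I pushed the flap over from behind in an arc, with about 1–2 N of contact. I then pressed it down with about 4–7 N and pushed the ridge forward until the hinge pin stopped, at about 10 N.

Last checks, made with the arm clear:
- **Flap:** it stays down by itself, at about 0.04 rad from flat by the depth image (limit 0.09).
- **Slide:** about 14–15 mm, worked out from where the fingertip stopped and from the pin's place in the wrist picture. It was not measured directly.
- **Carrier:** it moved about 0.3 mm, which is within measuring noise.
- **Bystanders:** I did not measure the carton, label roll or pump bottle again, but the forces I read along the way gave no sign of touching them.

No check failed or disagreed.

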